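# Hold down the recessed reset of the line console

### The arm

A 6-joint arm with a two-finger parallel gripper is mounted at the origin on the work surface. World frame = base frame: x ahead of the robot, y to its left, z up, the work surface at z = 0. Lengths are in mm, angles in rad, forces in N, time in s.
With the tool pointing down it reaches from about 350 to 875 mm from the base axis. Payload 4.2 kg.
Tool frame: the origin (TCP) lies between the finger pads; the fingertips stand 11 mm ahead of it and the grasp point (between the pads) lies 8 mm behind it; z points along the fingers, y is the direction in which the jaws open and shut (so a half turn about z gives the same grasp; the last joint's range is limited). The gripper opens to 85 mm and grips with 20 to 120 N. Pads are 22 mm wide; open, the fingers measure 114 mm over their backs; the gripper's body (76 mm by 85 mm) begins 54 mm behind the grasp point. The pads swing forward as they close: fully open they stand 13 mm farther back than shut.
Start: joints at [1.463, 0.385, 0.008, 0, -1.194, -0.259], TCP at [224.111, 583.415, 242.312] pointing down, gripper open.
Joint ranges: [-3.14, 3.14], [-1.21, 2.06], [-1.07, 1.41], [-3.16, 2.05], [-2.99, -0.16], [-3.1, 3.1]. Speed limits (rad/s): [2.79, 2.79, 3.14, 3.14, 3.14, 3.14].

### API

Orientations are given as a unit quaternion [x, y, z, w].
In Python, from bench import * gives the robot as it stands. The module is installed in compiled form; this text tells all that it offers.
- The arm moves only by the tool drive_tool, never from a script. Its argument "increments" is a list of rows, each a list of 3 entries, a list of its own where there are three numbers: the gripper command: -1 is shut, 1 is fully open, values between are in proportion, then the shift along the tool's x, y, z scaled (see below), then the turn about the tool's z scaled (see below). In form: [[hand, [tx, ty, tz], turn], ...]. A call has 1 to 20 rows; each row shifts and turns the commanded pose from where the row before left it, along the tool's axes as they then stand; what a row does not reach is not made up. The controller multiplies each number of a shift by 0.3 m and each number of a turn by 2 rad. A row lasts 1/8 s, in which the tool goes at most 62.5 mm and 10.7 degrees, less where a joint would pass 70% of its speed; a pose out of reach is approached as far as the arm can. A call with a number of a shift or a turn outside -1 to 1 is refused whole. A call with a gripper value outside its range is refused whole. The fingers move at their own pace and stop on an object; the grip force is fixed at half the most. Time passes only in rows, so rows that do not move let the fingers close. It gives the time, the measured TCP pose, the force and the opening at its end, in the units of the state.
- read_state(): the state, without advancing time (a new reading comes with each control period).
- get_image(name): name is "scene" or "top"; returns the picture (384x512x3 uint8, red, green, blue); there is no depth.
- calibration(name): a dict with "fovy" (degrees; the focal length in pixels is half the picture's height over the tangent of half this angle, whatever the lens; pixels are square), "cx", "cy" (the principal point, pixels), "R" (3x3) and "t" (3): a world point X has camera coordinates R X + t. Camera axes: x right, y down, z forward; pixel columns grow to the right and rows downward; lengths in mm; the calibration is good to about 2 mm. A picture is of the moment at which its call begins. calibration takes no time and is no camera call.
- job_done(): hands the job in, once; it reports no verdict.
The state is a dict: "clock": time; "joints": joint angles; "joint_vel": joint speeds; "joint_efforts": joint torques, N m; "position": TCP position; "ee_rot": TCP orientation; "contact_force": force on the tool from outside, world axes, zero at the start; "wrist_torque": the same for the moment, N m; "gripper_width": finger opening in mm.
Only numpy, scipy, OpenCV 4.12 (cv2) and the standard library are available. Lean on these libraries where they do the work, as an engineer would, in place of code of your own. Each camera call takes 0.05 s, during which the arm holds its last target.

### The job

Take the stylus out of its block, and with its tip feel down the console's two collared ports until you find the one that hides the sprung reset button (the other is blanked off with a solid plug that does not give); push the button all the way down. Finish while still holding the stylus in the gripper and keeping the button fully down; do not let go. Leave the two glass bottles where they stand.

Things in the scene. Friction and masses are not known exactly. Their poses are not given: they have to be found in the camera images.
- console: white line console fixed on the bench, 160 (x) x 240 (y) x 90 mm high, flat level top panel; origin at the centre of its underside, z up; the side with the two ports faces its -x, a small dark screen, a flat switch and a low knob (at most 6 mm high) lie on the far half of the panel
- port_a (a point): centre of the mouth of the port at the console's y = +50 mm, x = -35 mm, in the plane of the panel's top (90 mm above the bench). Vertical round hole 17 mm across in the 12 mm thick panel, inside a low steel collar 32 mm across that stands 4 mm above the panel (its opening is about 20 mm across). 30 mm below the panel's top lies a flat grey face 21 mm across: either the reset button or the solid plug, which look alike. Which is behind which port changes from start to start
- port_b (a point): centre of the mouth of the other port, at the console's y = -50 mm, x = -35 mm; the same in all sizes
- reset (a joint): travel of the reset button, straight down: 0 = up, 0.008 m = fully down. A spring pushes it back: about 2.4 N to start moving, rising evenly to 5.6 N at full travel, then a hard stop. It does not latch. The solid plug in the other port is fixed and does not move at all
- stand: aluminium block 70 x 70 x 65 mm high, fixed on the bench, with an upright 12 mm hole through its centre that holds the stylus; origin at the centre of its underside
- stylus_mid (a point): point on the axis of the stylus, halfway up its grip and 90 mm above its tip: the place to grasp, from above. The stylus stands upright in the block: black round grip 18 mm across, from 59 to 125 mm above the tip, on a 22 mm collar 4 mm thick (55 to 59 mm above the tip) that rests on the block's top; below it a plain steel rod 8 mm across, 55 mm long. Its z axis points up along the stylus. About 60 g. To draw it out of the block raise it straight up by at least 55 mm
- stylus_tip (a point): the flat lower end of the stylus rod, on its axis, 10 mm above the bench at the start
- flacon_a_mid (a point): glass bottle with a metal cap, 34 x 56 x 94 mm high, standing loose about 115 mm from the block; this point is on its axis, 45 mm up. Leave it alone
- flacon_b_mid (a point): the same kind of glass bottle, standing loose behind the console; this point is on its axis, 45 mm up. Leave it alone
Not all that is in view belongs to the job. What is shaped like the part that bears stylus_mid but blue is not meant.

How it is judged:
By the outcome, as a careful person would: the job done as asked, in the order asked, and still so for the second after the job is handed in, while the arm keeps its last pose, push and grip.
It also fails if it takes over 42 s, if anything falls off the work surface, if the arm or the gripper's body presses on something with over 40 N, if the wrist force passes 120 N, or if a joint passes its speed limit or range.

## Working session

There is one attempt and no reset: what is moved stays moved. The work goes in short steps, Python scripts to look and compute and a tool call to move; the robot and the scene stay as the last step left them, time stands still between calls to the robot, and variables do not carry over. Pictures are saved under pics/ and viewed, and the job is handed in when it is done.

Besides the shell and the picture viewer there is one more tool, called after ">>>" as name(argument=value, ...), one argument or row to a line, values as JSON. drive_tool: Moves the arm, as the interface text tells. Shifts and turns lie within -1 to 1; 1 stands for 0.3 m of shift or 2 rad of turn. Its arguments: {"type":"object","properties":{"increments":{"type":"array"}},"required":["increments"]}

```bash
mkdir -p pics
python3 - <<'E'
from bench import *
import cv2, json
for n in ("scene","top"):
    im=get_image(n); cv2.imwrite(f"pics/{n}0.png",cv2.cvtColor(im,cv2.COLOR_RGB2BGR))
    c=calibration(n); print(n,c)
print(read_state())
E
```

```text
scene {'fovy': 51.23037614249947, 'cx': 259.10253486859136, 'cy': 189.930822212212, 'R': array([[-0.88021144,  0.47403051,  0.02286679],
       [ 0.24683218,  0.49842362, -0.83105221],
       [-0.40534145, -0.7258574 , -0.55572416]]), 't': array([ 477.06679025, -108.39863069, 1146.46926637])}
top {'fovy': 53.897480524231966, 'cx': 256.8786890126211, 'cy': 187.51898670121665, 'R': array([[-0.00323861, -0.99995437,  0.00898745],
       [-0.98126272,  0.00144639, -0.19266909],
       [ 0.1926473 , -0.00944303, -0.98122263]]), 't': array([ 71.27359203, 599.48192614, 895.6493879 ])}
{'clock': 0.1, 'joints': array([ 1.46264716e+00,  3.85484880e-01,  6.73540236e-03, -4.38637116e-04,
       -1.19400082e+00, -2.58633932e-01]), 'joint_vel': array([-1.75827555e-04, -1.35080726e-03,  1.47763062e-03,  2.39284445e-06,
        8.26107514e-04, -1.72263463e-03]), 'joint_efforts': array([-4.16761432e-04, -3.93318057e+01,  1.88929743e+01,  4.19799149e+00,
       -2.57112435e-03,  6.12462571e-06]), 'position': array([223.9154975 , 582.96399028, 241.31665987]), 'ee_rot': array([ 9.83215603e-01, -1.82444739e-01, -1.29835782e-04,  9.89547285e-04]), 'contact_force': array([-0.40061623, -0.2448318 , -0.34072544]), 'wrist_torque': array([-0.01258976,  0.01634305, -0.01418372]), 'gripper_width': 85.19169545232934}
```

View pics/scene0.png

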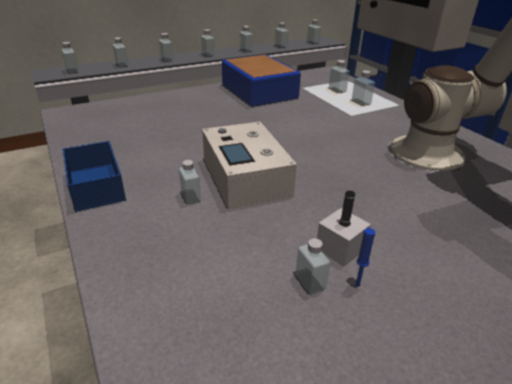

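View pics/top0.png

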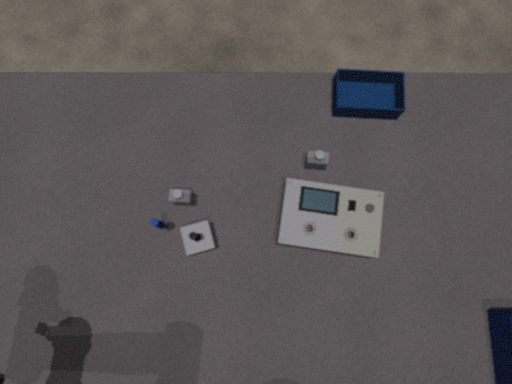

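Run:
```python
import cv2
t=cv2.imread("pics/top0.png"); s=cv2.imread("pics/scene0.png")
cv2.imwrite("pics/c1.png",cv2.resize(t[180:265,140:230],None,fx=6,fy=6,interpolation=cv2.INTER_CUBIC))
cv2.imwrite("pics/c2.png",cv2.resize(t[145:265,270:395],None,fx=5,fy=5,interpolation=cv2.INTER_CUBIC))
cv2.imwrite("pics/c3.png",cv2.resize(s[180:300,285:390],None,fx=5,fy=5,interpolation=cv2.INTER_CUBIC))
cv2.imwrite("pics/c4.png",cv2.resize(s[110:220,170:310],None,fx=5,fy=5,interpolation=cv2.INTER_CUBIC))
```

```text
(no output)
```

View pics/c1.png

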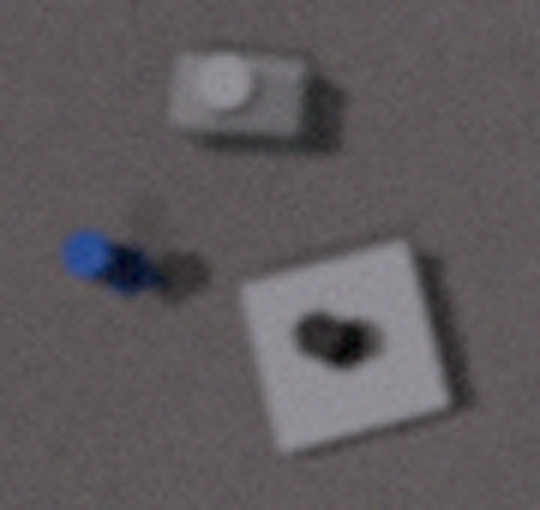

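View pics/c2.png

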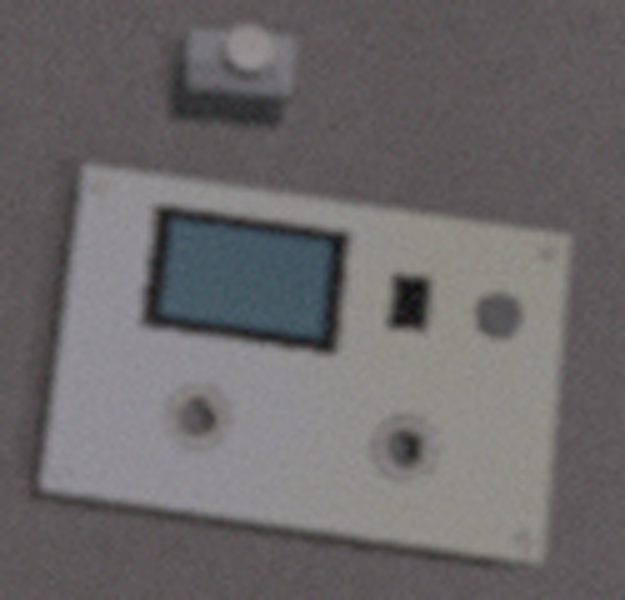

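View pics/c3.png

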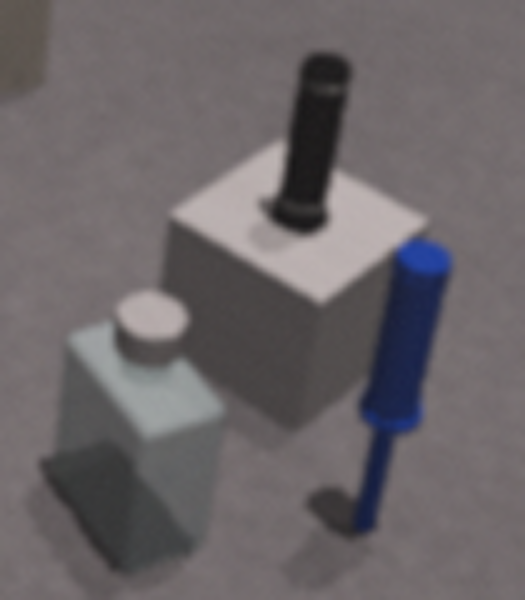

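View pics/c4.png

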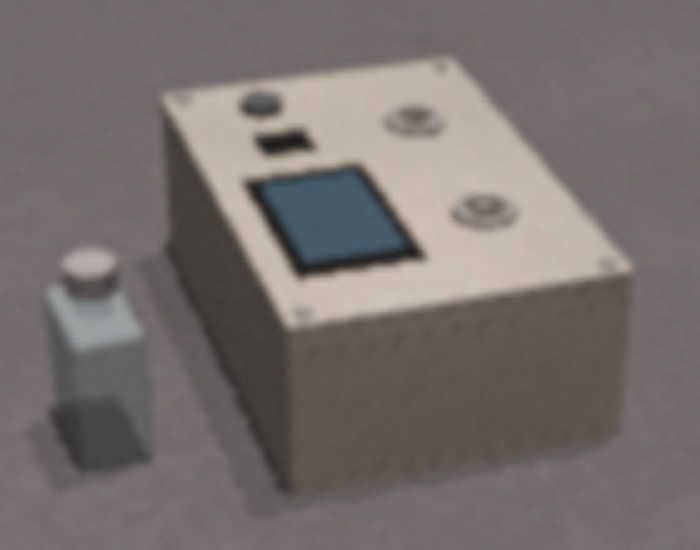

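```bash
cat > h.py <<'E'
import numpy as np, cv2
from bench import *
def K(n):
    c=calibration(n); f=192/np.tan(np.radians(c["fovy"]/2)); return f,c
def toplane(n,p,z):
    f,c=K(n); d=c["R"].T@np.array([(p[0]-c["cx"])/f,(p[1]-c["cy"])/f,1.]); o=-c["R"].T@c["t"]
    return o+d*(z-o[2])/d[2]
def proj(n,X):
    f,c=K(n); q=c["R"]@np.asarray(X,float)+c["t"]; return np.array([f*q[0]/q[2]+c["cx"],f*q[1]/q[2]+c["cy"]])
E
cat > m.py <<'E'
from h import *
t=cv2.imread("pics/top0.png"); s=cv2.imread("pics/scene0.png")
def rect(im,n,box,thr,z):
    x0,y0,x1,y1=box; g=cv2.cvtColor(im,cv2.COLOR_BGR2GRAY)[y0:y1,x0:x1]
    m=(g>thr).astype(np.uint8); cs,_=cv2.findContours(m,cv2.RETR_EXTERNAL,cv2.CHAIN_APPROX_NONE)
    c=max(cs,key=cv2.contourArea)
    P=np.array([toplane(n,p,z)[:2] for p in c[:,0]+np.array([x0,y0])]).astype(np.float32)
    r=cv2.minAreaRect(P); return r,cv2.boxPoints(r)
for thr in (115,125,135):
    print("stand top",thr,rect(t,"top",(175,212,225,262),thr,65)[0])
    print("stand scene",thr,rect(s,"scene",(315,190,375,265),thr,65)[0])
    print("cons top",thr,rect(t,"top",(270,172,395,265),thr,90)[0])
    print("cons scene",thr,rect(s,"scene",(200,118,300,180),thr,90)[0])
print("ports approx", toplane("top",(309.3,228),94),toplane("top",(351,234.5),94))
print("ports scene", toplane("scene",(170+485/5,110+209/5),94),toplane("scene",(170+415/5,110+122/5),94))
# stylus top cap z=135
print("stylus cap", toplane("top",(140+318/6,180+336/6),135), toplane("scene",(285+327/5,180+68/5),135))
print("flacon a cap",toplane("top",(140+226/6,180+82/6),94),"blue",toplane("top",(140+88/6,180+253/6),125))
print("flacon b cap",toplane("top",(270+249/5,145+49/5),94))
E
python3 m.py
```

```text
stand top 115 ((475.1995849609375, 217.6905059814453), (69.55006408691406, 69.82464599609375), 15.711673736572266)
stand scene 115 ((474.25347900390625, 214.09103393554688), (76.1547622680664, 74.29228210449219), 15.79423713684082)
cons top 115 ((521.99072265625, -109.60897827148438), (240.61302185058594, 159.91587829589844), 81.37664794921875)
cons scene 115 ((520.8357543945312, -110.65998840332031), (249.12240600585938, 165.61781311035156), 81.4388198852539)
stand top 125 ((475.1731872558594, 217.28199768066406), (68.23300170898438, 67.72206115722656), 15.313958168029785)
stand scene 125 ((475.06610107421875, 215.23532104492188), (73.18330383300781, 72.17424011230469), 15.86907958984375)
cons top 125 ((521.7322998046875, -109.15245056152344), (237.51046752929688, 158.39564514160156), 81.4183120727539)
cons scene 125 ((521.428955078125, -109.91835021972656), (246.13723754882812, 162.87939453125), 81.33047485351562)
stand top 135 ((475.191162109375, 216.89337158203125), (65.8057861328125, 65.64830017089844), 15.9337797164917)
stand scene 135 ((475.24310302734375, 215.42889404296875), (71.12285614013672, 71.12166595458984), 15.840494155883789)
cons top 135 ((521.808837890625, -108.99195861816406), (235.288818359375, 156.2757568359375), 81.19964599609375)
cons scene 135 ((522.094482421875, -109.94146728515625), (243.3637237548828, 160.95480346679688), 81.36339569091797)
ports approx [494.17427481 -54.28982934  94.        ] [ 478.52208457 -153.00435276   94.        ]
ports scene [497.06203967 -49.33140215  94.        ] [ 483.98148922 -144.49207867   94.        ]
stylus cap [473.23460784 215.12990575 135.        ] [477.46967789 219.33312961 135.        ]
flacon a cap [577.72445759 261.59867713  94.        ] blue [505.72480674 305.5707837  125.        ]
flacon b cap [674.83023915 -85.72283685  94.        ]
```

The two candidates in the top image are the black-gripped stylus standing in the aluminium block, at about (193,236), and the bright blue free-standing one, at about (155,222). The black one in the block fits the description and crops c1 and c3 confirm it. The blue one is the decoy.

The measured sizes agree with the given ones: block 69.6×69.8 mm at (475,217), console 240.6×159.9 mm at (522,-109). I'm moving over the block and turning the jaws away from the bottle and the blue stylus.

>>> drive_tool(
  increments=[
    [1,[0.122,0.084,0],0],
    [1,[0.122,0.084,0],0],
    [1,[0.122,0.084,0],0],
    [1,[0.122,0.084,0],0],
    [1,[0.122,0.084,0],0],
    [1,[0.122,0.084,0],0],
    [1,[0.122,0.084,0],0],
    [1,[0.122,0.084,0],0],
    [1,[0.122,0.084,0],0],
    [1,[0.122,0.084,0],0],
    [0.2,[0,0,0],-0.08],
    [0.2,[0,0,0],-0.08],
    [0.2,[0,0,0],-0.08],
    [0.2,[0,0,0],-0.08],
    [0.2,[0,0,0],-0.08],
    [0.2,[0,0,0],0],
    [0.2,[0,0,0],0],
  ],
)

```text
clock: 2.22
position: [475.3, 216.9, 242.1]
ee_rot: [0.977, 0.214, -0.0, 0.0]
contact_force: [0.1, 0.0, -0.8]
gripper_width: 50.9
```

>>> drive_tool(
  increments=[
    [0.2,[0,0,0.1],0],
    [0.2,[0,0,0.1],0],
    [0.2,[0,0,0.1],0],
    [0.2,[0,0,0.1],0],
    [0.2,[0,0,0.1],0],
    [0.2,[0,0,0],0],
  ],
)

```text
clock: 2.98
position: [474.1, 215.8, 90.3]
ee_rot: [0.977, 0.214, -0.003, 0.001]
contact_force: [-0.0, 0.2, 1.0]
gripper_width: 51.3
```

Run:
```python
from h import *
s=read_state(); print(s["joints"],s["position"],s["contact_force"])
for n,b in (("scene",(170,270,280,400)),("top",(170,270,140,240))):
    im=cv2.cvtColor(get_image(n),cv2.COLOR_RGB2BGR); cv2.imwrite(f"pics/d_{n}.png",cv2.resize(im[b[0]:b[1],b[2]:b[3]],None,fx=5,fy=5,interpolation=cv2.INTER_CUBIC))
```

```text
[ 7.38841943e-01  3.79909334e-01 -4.39228908e-01 -3.94066443e-04
 -7.57281536e-01  1.26382011e+00] [474.12155044 215.84931629  90.33397511] [-0.0334015   0.15511455  1.03645791]
```

View pics/d_scene.png

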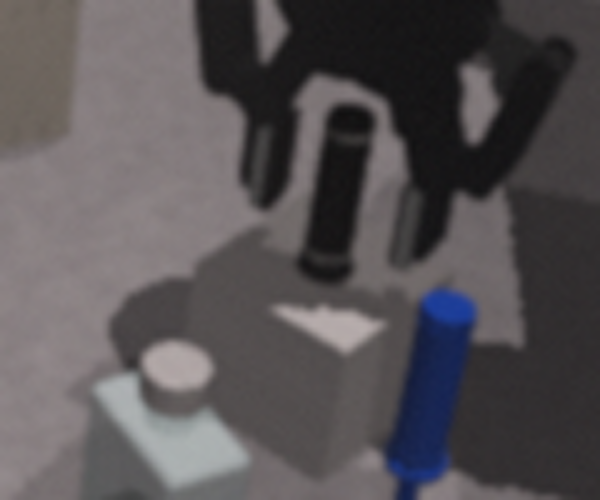

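>>> drive_tool(
  increments=[
    [-1,[0,0,0],0],
    [-1,[0,0,0],0],
    [-1,[0,0,0],0],
    [-1,[0,0,0],0],
    [-1,[0,0,0],0],
    [-1,[0,0,0],0],
  ],
)

```text
clock: 3.82
position: [476.0, 217.4, 93.5]
ee_rot: [0.977, 0.215, 0.001, -0.0]
contact_force: [-1.0, -0.6, 6.2]
gripper_width: 16.4
```

>>> drive_tool(
  increments=[
    [-1,[0,0,-0.04],0],
    [-1,[0,0,-0.06],0],
    [-1,[0,0,-0.06],0],
    [-1,[0,0,-0.06],0],
    [-1,[0,0,-0.06],0],
    [-1,[0,0,-0.06],0],
    [-1,[0,0,-0.06],0],
    [-1,[0,0,0],0],
    [-1,[0,0,0],0],
  ],
)

```text
clock: 4.95
position: [474.8, 216.6, 211.6]
ee_rot: [0.977, 0.215, -0.001, 0.0]
contact_force: [-0.0, 0.0, -0.6]
gripper_width: 16.4
```

Run:
```python
from h import *
for i in range(3):
    s=read_state(); print(s["clock"],s["position"],s["ee_rot"],s["contact_force"],s["wrist_torque"],s["gripper_width"])
for n,b in (("scene",(100,270,280,400)),("top",(170,270,140,260))):
    im=cv2.cvtColor(get_image(n),cv2.COLOR_RGB2BGR); cv2.imwrite(f"pics/e_{n}_full.png",im); cv2.imwrite(f"pics/e_{n}.png",cv2.resize(im[b[0]:b[1],b[2]:b[3]],None,fx=3.5,fy=3.5,interpolation=cv2.INTER_CUBIC))
```

```text
4.95 [474.80608976 216.59847256 211.6365351 ] [ 9.76669284e-01  2.14747756e-01 -7.08970175e-04  9.13529357e-05] [-0.01704406  0.04597636 -0.6210969 ] [ 0.02460005 -0.00528803  0.03491446] 16.448829982393356
4.95 [474.80608976 216.59847256 211.6365351 ] [ 9.76669284e-01  2.14747756e-01 -7.08970175e-04  9.13529357e-05] [-0.01704406  0.04597636 -0.6210969 ] [ 0.02460005 -0.00528803  0.03491446] 16.448829982393356
4.95 [474.80608976 216.59847256 211.6365351 ] [ 9.76669284e-01  2.14747756e-01 -7.08970175e-04  9.13529357e-05] [-0.01704406  0.04597636 -0.6210969 ] [ 0.02460005 -0.00528803  0.03491446] 16.448829982393356
```

View pics/e_scene.png

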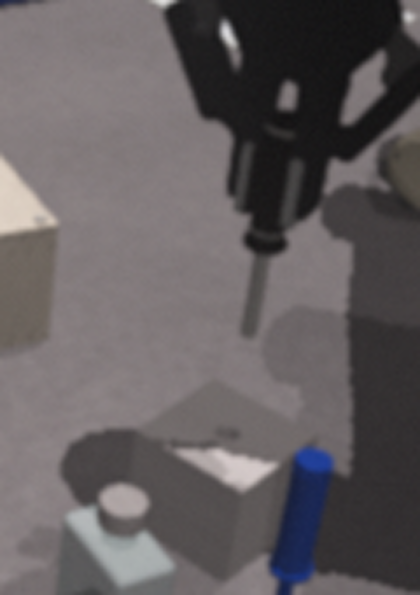

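View pics/e_top.png

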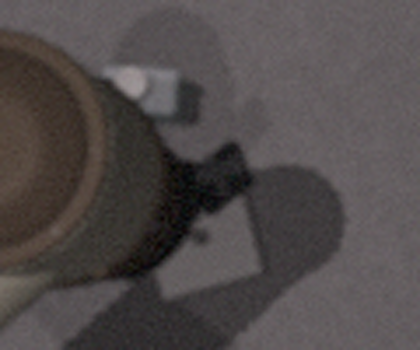

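Run:
```python
from h import *
print("tip exp",proj("scene",[474.8,216.6,128.5]),"seen",280+248/3.5,100+335/3.5)
print("collar exp",proj("scene",[474.8,216.6,128.5+57]),"seen",280+265/3.5,100+243/3.5)
print(toplane("scene",(280+248/3.5,100+335/3.5),128.5))
for p in ([494.8,-54.7,94],[479.8,-153.6,94]): print(proj("scene",p),proj("top",p))
# collar centroids by dark ring? scene/ top local crops
im=cv2.imread("pics/top0.png");g=cv2.cvtColor(im,cv2.COLOR_BGR2GRAY)
for (u,v) in ((309,228),(351,234)):
    w=g[v-9:v+10,u-9:u+10].astype(float); m=np.clip(np.median(w)-12-w,0,None); yy,xx=np.mgrid[-9:10,-9:10]
    c=(u+(xx*m).sum()/m.sum(),v+(yy*m).sum()/m.sum()); print("top dark",c,toplane("top",c,90))
# tool axis
q=[.977,.215,0,0]
x=np.array([2*q[0]**2-1,2*q[0]*q[1]]);y=np.array([2*q[0]*q[1],2*q[1]**2-1]);print(x,y)
d=np.array([494.5-475,-54.5-216.8]);print(x@d,y@d)
d=np.array([479.2-494.5,-153.4+54.5]);print(x@d,y@d)
```

```text
tip exp [350.05946224 195.43256315] seen 350.8571428571429 195.71428571428572
collar exp [354.96520666 168.33804064] seen 355.7142857142857 169.42857142857144
[474.07367897 217.96337905 128.5       ]
[266.72166015 150.60903296] [309.4641462  227.73629026]
[252.79792916 132.64964382] [351.22253021 233.95867935]
top dark (np.float64(309.34890807516507), np.float64(227.90756729304215)) [494.74244926 -55.00555008  90.        ]
top dark (np.float64(350.69439935064935), np.float64(233.9890422077922)) [ 480.01512324 -153.36656821   90.        ]
[0.909058 0.42011 ] [ 0.42011 -0.90755]
-96.249212 254.41046
-55.45746640000001 83.329012
```

>>> drive_tool(
  increments=[
    [-1,[-0.02,0.05,0],0],
    [-1,[-0.04,0.106,0],0],
    [-1,[-0.04,0.106,0],0],
    [-1,[-0.04,0.106,0],0],
    [-1,[-0.04,0.106,0],0],
    [-1,[-0.04,0.106,0],0],
    [-1,[-0.04,0.106,0],0],
    [-1,[-0.04,0.106,0],0],
    [-1,[-0.02,0.057,0],0],
    [-1,[0,0,0],0],
    [-1,[0,0,0],0],
    [-1,[0,0,0],0],
  ],
)

```text
clock: 6.55
position: [495.0, -54.1, 212.2]
ee_rot: [0.977, 0.215, -0.0, -0.0]
contact_force: [-0.6, 0.1, -0.0]
gripper_width: 16.3
```

Run:
```python
from h import *
s=read_state(); print(s["joints"],s["position"],s["contact_force"])
im=cv2.cvtColor(get_image("scene"),cv2.COLOR_RGB2BGR); cv2.imwrite("pics/f.png",cv2.resize(im[60:200,190:330],None,fx=4,fy=4,interpolation=cv2.INTER_CUBIC))
p=s["position"]; print(4*(proj("scene",[p[0],p[1],p[2]-83.3])-[190,60]))
```

```text
[ 2.17782326e-01  1.94769942e-01 -3.42486476e-01 -6.50691130e-05
 -1.03370975e+00  1.78715899e+00] [495.03514876 -54.10221597 212.24089799] [-0.6296722   0.1068098  -0.02168623]
[309.08728207 308.70307336]
```

View pics/f.png

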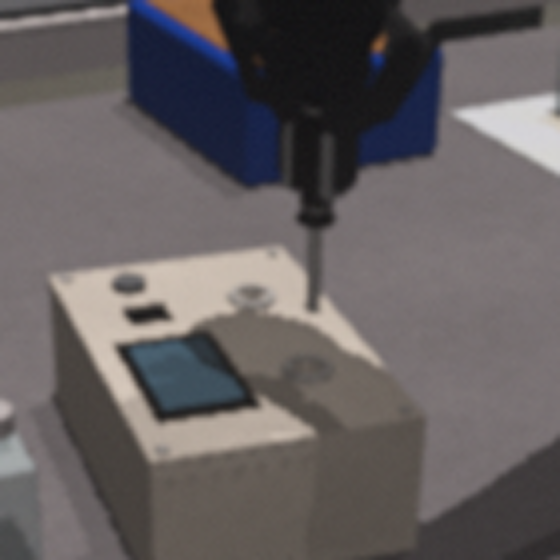

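>>> drive_tool(
  increments=[
    [-1,[0,0,0.03],0],
    [-1,[0,0,0.03],0],
    [-1,[0,0,0.03],0],
    [-1,[0,0,0],0],
    [-1,[0,0,0],0],
  ],
)

```text
clock: 7.22
position: [495.4, -54.6, 185.4]
ee_rot: [0.977, 0.215, 0.0, 0.0]
contact_force: [-0.3, 0.1, 0.4]
gripper_width: 16.9
```

Run:
```python
from h import *
s=read_state(); print(s["joints"],s["position"],s["contact_force"])
im=cv2.cvtColor(get_image("scene"),cv2.COLOR_RGB2BGR); cv2.imwrite("pics/g.png",cv2.resize(im[120:180,230:300],None,fx=8,fy=8,interpolation=cv2.INTER_CUBIC))
p=s["position"]; print(8*(proj("scene",[p[0],p[1],p[2]-83.3])-[230,120]),8*(proj("scene",[494.7,-54.8,94])-[230,120]))
```

```text
[ 2.16807529e-01  2.22729639e-01 -3.81170206e-01  2.48927214e-04
 -9.66773917e-01  1.78718831e+00] [495.37205453 -54.57542593 185.35664223] [-0.2506786   0.06444327  0.37207963]
[293.19044441 220.84736432] [293.9052952  244.65461392]
```

View pics/g.png

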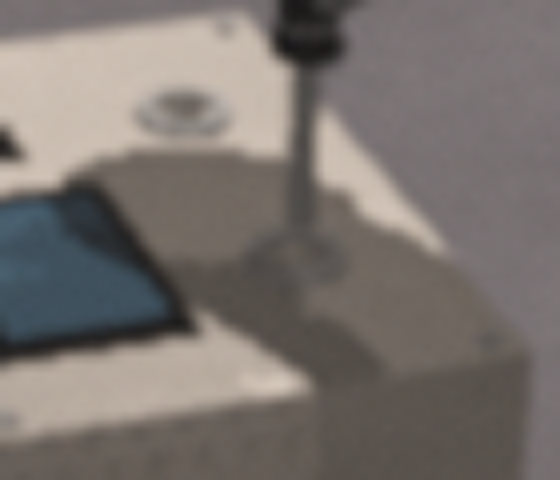

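>>> drive_tool(
  increments=[
    [-1,[0,0,0.01],0],
    [-1,[0,0,0.01],0],
    [-1,[0,0,0.01],0],
    [-1,[0,0,0.01],0],
    [-1,[0,0,0],0],
  ],
)

```text
clock: 7.9
position: [495.0, -54.6, 173.0]
ee_rot: [0.977, 0.215, -0.0, -0.0]
contact_force: [-0.7, 0.5, -0.8]
gripper_width: 16.7
```

>>> drive_tool(
  increments=[
    [-1,[0,0,0.01],0],
    [-1,[0,0,0.01],0],
    [-1,[0,0,0],0],
    [-1,[0,0,0],0],
  ],
)

```text
clock: 8.4
position: [495.3, -54.6, 167.4]
ee_rot: [0.977, 0.215, 0.0, 0.0]
contact_force: [0.0, -0.2, -0.5]
gripper_width: 16.5
```

>>> drive_tool(
  increments=[
    [-1,[0,0,0.01],0],
    [-1,[0,0,0.01],0],
    [-1,[0,0,0.01],0],
    [-1,[0,0,0.01],0],
    [-1,[0,0,0.01],0],
    [-1,[0,0,0.01],0],
    [-1,[0,0,0],0],
    [-1,[0,0,0],0],
  ],
)

```text
clock: 9.4
position: [495.3, -54.6, 149.4]
ee_rot: [0.977, 0.215, 0.0, 0.0]
contact_force: [0.6, -0.8, -0.5]
gripper_width: 16.7
```

>>> drive_tool(
  increments=[
    [-1,[0,0,0.005],0],
    [-1,[0,0,0],0],
    [-1,[0,0,0],0],
  ],
)

```text
clock: 9.78
position: [495.2, -54.5, 147.8]
ee_rot: [0.977, 0.215, 0.0, -0.0]
contact_force: [0.1, 0.7, -0.3]
gripper_width: 16.6
```

>>> drive_tool(
  increments=[
    [-1,[0,0,0.005],0],
    [-1,[0,0,0],0],
    [-1,[0,0,0],0],
  ],
)

```text
clock: 10.15
position: [495.2, -54.6, 146.3]
ee_rot: [0.977, 0.215, 0.0, 0.0]
contact_force: [0.5, 0.5, -0.5]
gripper_width: 16.7
```

>>> drive_tool(
  increments=[
    [-1,[0,0,0.005],0],
    [-1,[0,0,0],0],
    [-1,[0,0,0],0],
  ],
)

```text
clock: 10.52
position: [495.2, -54.5, 144.8]
ee_rot: [0.977, 0.215, -0.0, 0.0]
contact_force: [0.0, -0.5, -0.9]
gripper_width: 16.7
```

>>> drive_tool(
  increments=[
    [-1,[0,0,0.005],0],
    [-1,[0,0,0],0],
    [-1,[0,0,0],0],
  ],
)

```text
clock: 10.9
position: [495.3, -54.5, 143.5]
ee_rot: [0.977, 0.215, 0.0, 0.0]
contact_force: [-1.5, -0.4, 1.3]
gripper_width: 16.5
```

>>> drive_tool(
  increments=[
    [-1,[0,0,0.003],0],
    [-1,[0,0,0],0],
    [-1,[0,0,0],0],
  ],
)

```text
clock: 11.28
position: [495.3, -54.5, 142.6]
ee_rot: [0.977, 0.215, 0.0, 0.0]
contact_force: [0.1, 0.3, 2.0]
gripper_width: 16.6
```

>>> drive_tool(
  increments=[
    [-1,[0,0,0.003],0],
    [-1,[0,0,0],0],
    [-1,[0,0,0],0],
  ],
)

```text
clock: 11.65
position: [495.3, -54.5, 141.6]
ee_rot: [0.977, 0.215, 0.0, 0.0]
contact_force: [-0.0, -1.0, 1.7]
gripper_width: 16.5
```

Force settled near 2 N (2.4 N preload minus the stylus weight) while the tip sank another 1.9 mm, so this behaves like the spring. I'll go on and watch for the even rise and the hard stop.

>>> drive_tool(
  increments=[
    [-1,[0,0,0.005],0],
    [-1,[0,0,0.005],0],
    [-1,[0,0,0],0],
    [-1,[0,0,0],0],
  ],
)

```text
clock: 12.15
position: [495.3, -54.5, 138.6]
ee_rot: [0.977, 0.215, 0.0, 0.0]
contact_force: [-0.1, 0.1, 3.4]
gripper_width: 16.9
```

>>> drive_tool(
  increments=[
    [-1,[0,0,0.005],0],
    [-1,[0,0,0],0],
    [-1,[0,0,0],0],
  ],
)

```text
clock: 12.52
position: [495.3, -54.6, 137.1]
ee_rot: [0.977, 0.215, 0.0, 0.0]
contact_force: [0.3, 1.1, 4.5]
gripper_width: 16.6
```

>>> drive_tool(
  increments=[
    [-1,[0,0,0.004],0],
    [-1,[0,0,0],0],
    [-1,[0,0,0],0],
  ],
)

```text
clock: 12.9
position: [495.3, -54.6, 135.9]
ee_rot: [0.977, 0.215, 0.0, 0.0]
contact_force: [-0.1, 0.7, 4.0]
gripper_width: 16.5
```

>>> drive_tool(
  increments=[
    [-1,[0,0,0.003],0],
    [-1,[0,0,0],0],
    [-1,[0,0,0],0],
  ],
)

```text
clock: 13.28
position: [495.4, -54.6, 135.4]
ee_rot: [0.977, 0.215, 0.0, 0.0]
contact_force: [0.1, 0.5, 6.7]
gripper_width: 16.4
```

>>> drive_tool(
  increments=[
    [-1,[0,0,0.003],0],
    [-1,[0,0,0],0],
    [-1,[0,0,0],0],
  ],
)

```text
clock: 13.65
position: [495.6, -54.5, 135.3]
ee_rot: [0.977, 0.215, 0.001, 0.0]
contact_force: [-0.9, 1.8, 11.4]
gripper_width: 16.6
```

>>> drive_tool(
  increments=[
    [-1,[0,0,0.002],0],
    [-1,[0,0,0],0],
    [-1,[0,0,0],0],
  ],
)

```text
clock: 14.02
position: [495.7, -54.5, 135.2]
ee_rot: [0.977, 0.215, 0.001, 0.0]
contact_force: [-1.8, 0.7, 14.4]
gripper_width: 16.8
```

>>> drive_tool(
  increments=[
    [-1,[0,0,0],0],
    [-1,[0,0,0],0],
    [-1,[0,0,0],0],
    [-1,[0,0,0],0],
    [-1,[0,0,0],0],
    [-1,[0,0,0],0],
    [-1,[0,0,0],0],
    [-1,[0,0,0],0],
  ],
)

```text
clock: 15.02
position: [495.7, -54.5, 135.2]
ee_rot: [0.977, 0.215, 0.001, 0.0]
contact_force: [-3.0, 1.5, 13.8]
gripper_width: 16.5
```

Run:
```python
from h import *
for n in ("scene","top"):
    im=cv2.cvtColor(get_image(n),cv2.COLOR_RGB2BGR); cv2.imwrite(f"pics/z_{n}.png",im)
s=read_state(); print(s["clock"],s["position"],s["contact_force"],s["gripper_width"])
```

```text
15.125 [495.74107189 -54.52049774 135.19402911] [-3.22387245  0.93779057 14.53935488] 16.817884497111613
```

View pics/z_scene.png

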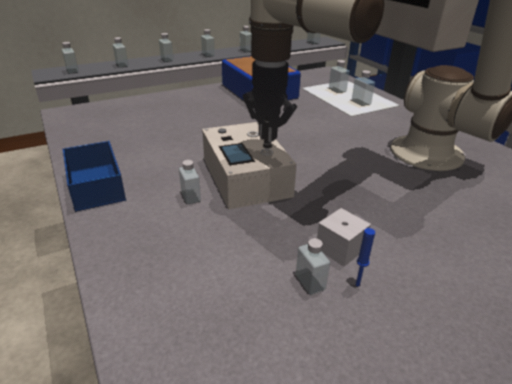

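The image shows the stylus held in the gripper and standing in the near port at about (268,145). The bottles at (313,265) and (190,182), the blue stylus and the block are where they were at the start. Force is steady at about 14 N, so I'm handing in.

Run:
```python
from bench import *
print(job_done()); s=read_state(); print(s["clock"],s["position"],s["contact_force"],s["gripper_width"])
```

```text
the job is handed in; nothing more can be done
None
the job is handed in; nothing more can be done
```

I drew the black stylus out of its block and felt down port_a, the port at the console's y = +50 mm. It hid the sprung reset button, so I did not need to try port_b. I pushed the button fully down and handed the job in at about 15 s, with the stylus still gripped and the button held down.

**Last checks:**
- **Button travel:** contact came at TCP z ≈ 143.4 mm, and the force rose from about 2 N to between 4 and 5 N. The hard stop came at about 135.3 mm, so the travel was about 8 mm, as specified.
- **Holding force:** it stayed at about 14 N for a further second. The tool did not move and the grip stayed at 16.4–16.9 mm.
- **Surroundings:** the final scene image shows both bottles, the blue stylus and the block unmoved.

**Disagreements:**
- **Port position:** rough picks of the port collars in the scene camera lay 3–10 mm from the top camera's port positions. The top camera agreed with the console's given sizes, so I used it, and the tip went in without touching the rim.
- **Grip reading:** the gripper reads about 16.5 mm on an 18 mm grip.
- **Sideways force:** about 3 N showed at the end while pressing against the stop.

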